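# Hang the waxed carvings on the drying stand and wind its rail up

### The job

Hang the freshly waxed carvings by their wire loops on the spring hooks of the drying stand before its rail is wound up, heaviest first and working outwards: first the owl on the hook next to the column, then the hare on the middle hook, then the turned bell on the end hook (if one is missing today, leave its hook empty). Keep hold of each one once its loop is on the hook and tug it gently down, until the hook visibly gives by about a centimetre, before you let it go. When all are hanging free, wind the handwheel clockwise until the rail's carriage comes up against the stop collars, and leave everything hanging there and the things lying around undisturbed.

Things in the scene. Friction and masses are not known exactly. Their poses are not given: they have to be found in the camera images.
- stand: fixed drying stand of brown wood. Origin: under its column, on the bench top; x points away from the robot's side, y to the left, the yaw varies. Base board 150 x 470 x 18 mm, 70 mm to +y, 400 mm to -y. Column 110 mm wide, 264 mm high, handwheel on top. From its carriage an 18 mm square rail runs along -y, 25 mm in front (-x) of the origin, with three hooks, 160, 260 and 360 mm from the origin
- rail (a joint): height of the carriage with the rail (m): 0 = lowest (rail top at z = 0.146), 0.050 = against the stop collars. Driven only by the handwheel, 12.5 mm a turn; it stays where it is left. It starts between 0 and 0.012
- handwheel (a joint): turn of the handwheel (rad), growing clockwise as seen from above, which raises the rail; 0 at the lowest, 25.13 (four turns) at the stop, where it turns no further. The axis is vertical. It turns with about 0.1 N m (2 to 3 N at the handle)
- wheel_centre (a point): point on the handwheel's vertical axis at the height at which to grip the handle (z about 0.304). Wheel: black, 111 mm across, its rim 9 mm above the column's top, rim top at z = 0.283
- crank_grip (a point): middle of the handwheel's upright black handle, which spins freely on its own pin: 19 mm thick, from z = 0.285 to 0.324, 44 mm from the wheel's axis. Hold it from above and carry it round in a horizontal circle; the gripper need not turn
- hook_1 (a point): point on the axis of the hook next to the column where a loop shall hang; axes as the stand's. The hook, a 5 mm steel rod, runs level towards the stand's -x (to the robot), from 30 mm behind to 16 mm in front of this point, 14 mm above the rail's top; there its tip turns up 11 mm (7 mm further out). Pass the loop over the tip along +x, the loop's middle 4 mm above this point, then lower it: hanging, it is about 10 mm below
- hook_2 (a point): point on the axis of the hook in the middle where a loop shall hang; axes as the stand's. The hook, a 5 mm steel rod, runs level towards the stand's -x (to the robot), from 30 mm behind to 16 mm in front of this point, 14 mm above the rail's top; there its tip turns up 11 mm (7 mm further out). Pass the loop over the tip along +x, the loop's middle 4 mm above this point, then lower it: hanging, it is about 10 mm below
- hook_3 (a point): point on the axis of the hook at the far end of the rail where a loop shall hang; axes as the stand's. The hook, a 5 mm steel rod, runs level towards the stand's -x (to the robot), from 30 mm behind to 16 mm in front of this point, 14 mm above the rail's top; there its tip turns up 11 mm (7 mm further out). Pass the loop over the tip along +x, the loop's middle 4 mm above this point, then lower it: hanging, it is about 10 mm below
- spring_hook_1: the hook next to the column as a part; origin at its root on the rail's top. It is springy: it tilts about its root, so that at the hook point it gives about 2 mm for each newton pulled down there, and springs back. More than 15 N on it is too rough
- spring_hook_2: the hook in the middle as a part; origin at its root on the rail's top. It is springy: it tilts about its root, so that at the hook point it gives about 2 mm for each newton pulled down there, and springs back. More than 15 N on it is too rough
- spring_hook_3: the hook at the far end of the rail as a part; origin at its root on the rail's top. It is springy: it tilts about its root, so that at the hook point it gives about 2 mm for each newton pulled down there, and springs back. More than 15 N on it is too rough
- owl: carved wooden owl, the largest and heaviest carving (44 mm thick along its x, 54 mm wide along its y, 82 mm high without loop, about 0.14 kg), standing upright on the bench. Origin: centre of its underside. Its two broad sides are nearly upright up to the top: grasp across the 44 mm (along its x) 14 mm below its top, so that the loop stands between the fingers
- owl_loop (a point): middle of the owl's upright oval loop of 3.6 mm steel wire, 98 mm above the underside. Opening 20 mm wide, 25 mm high; the wire reaches from the top of the carving to 16 mm above this point. The opening looks along the carving's own y axis (either way round is the same): a bar along that y passes through
- hare: carved wooden hare (36 mm thick along its x, 81 mm long along its y, narrower towards the top, 74 mm high without loop, about 0.11 kg), standing upright on the bench. Origin: centre of its underside. Its sides are upright: grasp across the 36 mm (along its x) 14 mm below its top
- hare_loop (a point): middle of the hare's upright oval loop of 3.6 mm steel wire, 90 mm above the underside. Opening 20 mm wide, 25 mm high; the wire reaches from the top of the carving to 16 mm above this point. The opening looks along the carving's own y axis (either way round is the same): a bar along that y passes through
- bell: turned wooden bell, the lightest (51 mm across at the foot, 35 mm thick from 38 to 58 mm height, 66 mm high without loop, about 0.07 kg), standing upright on the bench. Origin: centre of its underside. Grasp its 35 mm neck along its x, 14 to 16 mm below its top
- bell_loop (a point): middle of the bell's upright oval loop of 3.6 mm steel wire, 81.5 mm above the underside. Opening 20 mm wide, 25 mm high; the wire reaches from the top of the carving to 16 mm above this point. The opening looks along the carving's own y axis (either way round is the same): a bar along that y passes through
- tin: wax tin lying on the bench, not needed: leave it where it is. Origin: centre of its underside
- sander: sanding block lying on the bench, not needed: leave it where it is. Origin: centre of its underside

How it is judged:
On the way, in this order (a step that is already met when the one before it is completed fails the run):
1. the owl hangs by its loop on the hook next to the column and, still held, is tugged down (more than 3 N on the hook in all; its weight is at most 1.8 N) (distance between owl_loop and hook_1 below 0.035 m and contact force between owl and spring_hook_1 above 3 N and contact force between the fingers and owl above 0.5 N), for 0.1 s.
2. the hare hangs by its loop on the hook in the middle and, still held, is tugged down (more than 3 N on the hook in all; its weight is at most 1.8 N) (distance between hare_loop and hook_2 below 0.035 m and contact force between hare and spring_hook_2 above 3 N and contact force between the fingers and hare above 0.5 N), for 0.1 s.
3. the bell hangs by its loop on the hook at the far end of the rail and, still held, is tugged down (more than 3 N on the hook in all; its weight is at most 1.8 N) (distance between bell_loop and hook_3 below 0.035 m and contact force between bell and spring_hook_3 above 3 N and contact force between the fingers and bell above 0.5 N), for 0.1 s.
4. with all carvings on their hooks the rail has been wound up to its top stop (within 1.5 mm) (distance between owl_loop and hook_1 below 0.035 m and contact force between owl and spring_hook_1 above 0.2 N and distance between hare_loop and hook_2 below 0.035 m and contact force between hare and spring_hook_2 above 0.2 N and distance between bell_loop and hook_3 below 0.035 m and contact force between bell and spring_hook_3 above 0.2 N and value of joint rail above 0.0485 m), for 0.2 s.
At the end, for the whole second after the job is handed in: every carving that is present hangs freely by its loop on its own hook (owl next to the column, hare in the middle, bell at the end; loop's middle within 35 mm of the hook point, the hook carrying it), and the rail stands within 1.5 mm of its top stop (joint rail above 0.0485) (all of step 4); the robot touches nothing.
It fails at once if a carving is torn down on its hook instead of tugged gently (more than 15 N on the hook) (contact force between owl and spring_hook_1 above 15 N or contact force between hare and spring_hook_2 above 15 N or contact force between bell and spring_hook_3 above 15 N).
It fails at once if the wax tin or the sanding block is pushed more than 3 cm (distance of any of tin, sander from where it was at the start of the episode above 0.03 m).
Of owl, hare, bell only 2 to 3 are there at a start; the rules pass over those that are not, and their reading is None.
At some moment in a run one of owl, hare, bell may be knocked a few centimetres aside while the robot is not near it.
It also fails if it takes over 210 s, if anything falls off the work surface, if the arm or the gripper's body presses on something with over 40 N, if the wrist force passes 120 N, or if a joint passes its speed limit or range.

### The arm

A 6-joint arm with a two-finger parallel gripper is mounted at the origin on a cart in front of the work surface, level with it; the furniture and walls round the work are solid. World frame = base frame: x ahead of the robot, y to its left, z up, the work surface at z = 0. Lengths are in m, angles in rad, forces in N, time in s.
With the tool pointing down it reaches from about 0.35 to 0.975 m from the base axis. Payload 17.4 kg.
Tool frame: the origin (TCP) lies between the finger pads; the fingertips stand 11 mm ahead of it and the grasp point (between the pads) lies 8 mm behind it; z points along the fingers, y is the line along which they close (so a half turn about z gives the same grasp; the last joint's range is limited). The gripper opens to 85 mm and grips with 20 to 120 N. Pads are 22 mm wide; open, the fingers measure 114 mm over their backs; the gripper's body (76 mm by 85 mm) begins 54 mm behind the grasp point. The pads swing forward as they close: fully open they stand 13 mm farther back than shut.
Start: joints at [-1.192, 0.116, 1.442, -0, 1.584, -0.038], TCP at [0.273, -0.617, 0.242] pointing down, gripper open.
Joint ranges: [-2.83, 2.83], [-0.83, 2.19], [0.07, 2.5], [-1.14, 4.28], [0.01, 3], [-2.97, 2.97]. Speed limits (rad/s): [1.89, 1.89, 2.22, 3.14, 3.14, 3.14].

### API

Orientations are given as a unit quaternion [x, y, z, w].
In Python, from plant import robot, cams, workorder gives the robot as it stands.
- The arm moves only by the shell command python3 -m jog 'ROWS' [FORCE]. ROWS is JSON, a list of rows, each a list of 7 numbers: the turn, a rotation vector about the tool's x, y, z in rad, then the shift along the tool's x, y, z in mm, then the finger opening in mm, from 0 to 85.4. A call has 1 to 8 rows; each row is the pose to reach, as a shift and turn from the pose commanded when the call began, along the tool's axes at that moment; what a row does not reach only later rows make up. A row lasts 1/12 s, in which the tool goes at most 41.7 mm and 7.16 degrees, less where a joint would pass 70% of its speed; a pose out of reach is approached as far as the arm can. A call with a gripper value outside its range is refused whole. The fingers move at their own pace and stop on an object; FORCE is the grip in N (left out, the last holds). Time passes only in rows, so rows that repeat a pose let the fingers close. It gives the time, the measured TCP pose, the force, the opening and the grip force at its end, in the units of the state.
- robot.state(): the state, without advancing time (a new reading comes with each control period).
- cams.read_camera(name): name is "scene" or "top" or "wrist"; returns (picture, depth): 480x640x3 uint8, blue, green, red; 480x640 float32, m along the optical axis (not along the pixel's ray), 0 where there is no reading.
- cams.calibration(name): a dict with "fx", "fy", "cx", "cy" (pixels), "rvec" (rotation vector, rad) and "tvec" (3), from world to camera coordinates, as OpenCV has them; the wrist camera has in their place "tool_from_camera" (4x4, takes a point from camera to tool coordinates, whose origin is the TCP and whose axes are the flange's). Camera axes: x right, y down, z forward; pixel columns grow to the right and rows downward; lengths in m; the calibration is good to about 2 mm. The wrist camera is an equidistant fisheye: a pixel r from the principal point sees the ray r / f radians off the axis. A picture is of the moment at which its call begins: read the wrist's pose just before it. calibration takes no time and is no camera call.
- workorder.hand_in(): hands the job in; it is judged then, once.
Trained networks look in the newest picture that a camera, given by its name, has taken for a name from the list of things; names that differ only in an ending like _2 or _b are one class to them, and where a whole thing is asked for, a point or a joint stands for the part that bears it (a point fixed in the world has none). Each returns a list of dicts, best first, with "p" (0 to 1); they miss things now and then, are a little off and sometimes report something else, mostly with a low value. They report only what shows in the picture. A call takes as long as a camera call.
- cams.spot_in(camera, query): "rect" ([left, top, right, bottom] in pixels, round what is visible of it).
- cams.outline_of(camera, query): "region" (480x640 bool, what is visible of it) and "rect" ([left, top, right, bottom] in pixels, round what is visible of it).
- cams.mark_of(camera, query): "at" ([row, column] in pixels: a listed point, or the origin of a listed thing).
The state is a dict: "time": time; "joint_pos": joint angles; "joint_vel": joint speeds; "tau": joint torques, N m; "tcp_pos": TCP position; "ee_rot": TCP orientation; "contact_force": force on the tool from outside, world axes, zero at the start; "wrist_torque": the same for the moment, N m; "grip_width": opening from 0.0 (shut) to 1.0 (fully open); "gripper_force": force on a finger pad.
Only numpy, scipy, OpenCV 4.12 (cv2) and the standard library are available. Lean on these libraries where they do the work, as an engineer would, in place of code of your own. Each camera call takes 0.05 s, during which the arm holds its last target. There are 200 camera calls.

## Working session

There is one attempt and no reset: what is moved stays moved. The work goes in short steps, Python scripts to look and compute and a shell command to move; the robot and the scene stay as the last step left them, time stands still between calls to the robot, and variables do not carry over. Pictures are saved under pics/ and viewed, at most 17 in all, crops included, and the job is handed in when it is done.

```bash
ls; mkdir -p pics; cat > h.py <<'E'
import numpy as np, cv2
from scipy.spatial.transform import Rotation as R
from plant import robot, cams, workorder
def cal(n):
    c=cams.calibration(n); return c
def ray(n,row,col,st=None):
    """origin, direction (z-normalised in cam for scene/top) in world"""
    c=cal(n)
    if n=='wrist':
        st=st or robot.state()
        u,v=col-c['cx'],row-c['cy']; th=np.hypot(u/c['fx'],v/c['fy']); ph=np.arctan2(v/c['fy'],u/c['fx'])
        d=np.array([np.sin(th)*np.cos(ph),np.sin(th)*np.sin(ph),np.cos(th)])
        T=np.array(c['tool_from_camera']); W=np.eye(4); W[:3,:3]=R.from_quat(st['ee_rot']).as_matrix(); W[:3,3]=st['tcp_pos']
        M=W@T; return M[:3,3],M[:3,:3]@(d/d[2])
    Rm=R.from_rotvec(np.ravel(c['rvec'])).as_matrix(); t=np.ravel(c['tvec'])
    d=np.array([(col-c['cx'])/c['fx'],(row-c['cy'])/c['fy'],1.]); return -Rm.T@t,Rm.T@d
def atz(n,row,col,z,st=None):
    o,d=ray(n,row,col,st); return o+d*(z-o[2])/d[2]
def atd(n,row,col,dep,st=None):
    o,d=ray(n,row,col,st); return o+d*dep
def cloud(n,dep,mask):
    c=cal(n); r,cc=np.nonzero(mask&(dep>0)); z=dep[r,cc]
    Rm=R.from_rotvec(np.ravel(c['rvec'])).as_matrix(); t=np.ravel(c['tvec'])
    P=np.c_[(cc-c['cx'])/c['fx']*z,(r-c['cy'])/c['fy']*z,z]; return (P-t)@Rm
def totool(p,yaw=None):
    """shift (mm, tool axes) from the measured pose to world point p"""
    s=robot.state(); return 1000*R.from_quat(s['ee_rot']).inv().apply(np.array(p)-s['tcp_pos'])
E
python3 - <<'E'
from h import *
np.set_printoptions(precision=3,suppress=True)
s=robot.state();print(s['time'],s['tcp_pos'],R.from_quat(s['ee_rot']).as_matrix())
for n in ['scene','top']:
    im,dep=cams.read_camera(n); cv2.imwrite(f'pics/{n}0.png',im); np.save(f'{n}0.npy',dep)
    o,d=ray(n,240,320); print(n,o,d)
    for q in ['stand','owl','hare','bell','tin','sander','crank_grip','wheel_centre','hook_1','hook_2','hook_3','owl_loop','hare_loop','bell_loop']:
        m=cams.mark_of(n,q)[:4]
        print(q,[(round(x['p'],2),np.round(x['at'],1).tolist(),atd(n,*x['at'],dep[int(x['at'][0]),int(x['at'][1])])) for x in m])
E
```

```text
pics
0.0 [ 0.273 -0.617  0.242] [[ 0.914  0.405 -0.   ]
 [ 0.405 -0.914  0.001]
 [ 0.    -0.001 -1.   ]]
scene [0.049 0.776 0.817] [ 0.484 -0.692 -0.535]
stand [(0.56, [408.2, 246.5], array([0.514, 0.342, 0.047]))]
owl [(0.39, [283.8, 331.0], array([ 0.638, -0.121, -0.001]))]
hare [(0.72, [294.6, 408.9], array([ 0.431, -0.162,  0.034])), (0.72, [271.3, 413.7], array([ 0.484, -0.304, -0.   ])), (0.19, [410.6, 242.9], array([0.516, 0.35 , 0.046]))]
bell [(0.66, [262.2, 417.6], array([ 0.49 , -0.336,  0.011]))]
tin [(0.74, [237.6, 367.9], array([ 0.656, -0.339,  0.028])), (0.16, [311.9, 295.0], array([0.533, 0.167, 0.152]))]
sander [(0.54, [296.3, 410.4], array([ 0.429, -0.167,  0.026]))]
crank_grip [(0.61, [301.6, 235.4], array([0.505, 0.351, 0.315])), (0.51, [285.4, 334.3], array([ 0.628, -0.122, -0.002]))]
wheel_centre [(0.58, [287.8, 224.3], array([0.793, 0.114, 0.061])), (0.46, [304.5, 234.8], array([0.507, 0.352, 0.308]))]
hook_1 [(0.47, [260.9, 350.9], array([ 0.658, -0.252, -0.008])), (0.43, [314.7, 311.3], array([0.495, 0.163, 0.162])), (0.41, [284.0, 331.6], array([ 0.636, -0.
[... 1370 characters left out ...]
7, 342.4], array([ 0.526, -0.041,  0.162])), (0.5, [271.0, 259.6], array([0.498, 0.159, 0.162])), (0.46, [264.4, 299.9], array([0.523, 0.07 , 0.02 ]))]
hook_2 [(0.57, [260.7, 342.4], array([ 0.526, -0.041,  0.162])), (0.5, [271.0, 259.6], array([0.498, 0.159, 0.162])), (0.46, [264.4, 299.9], array([0.523, 0.07 , 0.02 ]))]
hook_3 [(0.57, [260.7, 342.4], array([ 0.526, -0.041,  0.162])), (0.5, [271.0, 259.6], array([0.498, 0.159, 0.162])), (0.46, [264.4, 299.9], array([0.523, 0.07 , 0.02 ]))]
owl_loop []
hare_loop [(0.57, [296.5, 396.8], array([ 0.44 , -0.184,  0.076])), (0.36, [298.0, 394.1], array([ 0.437, -0.177,  0.073]))]
bell_loop [(0.66, [276.1, 464.0], array([ 0.495, -0.359,  0.068]))]
```

View pics/scene0.png

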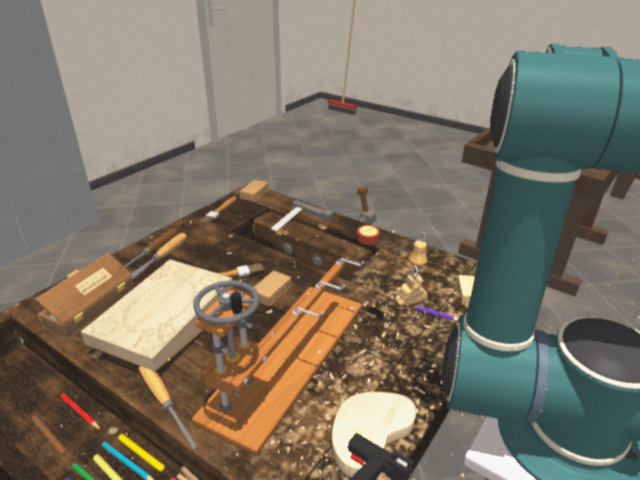

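View pics/top0.png

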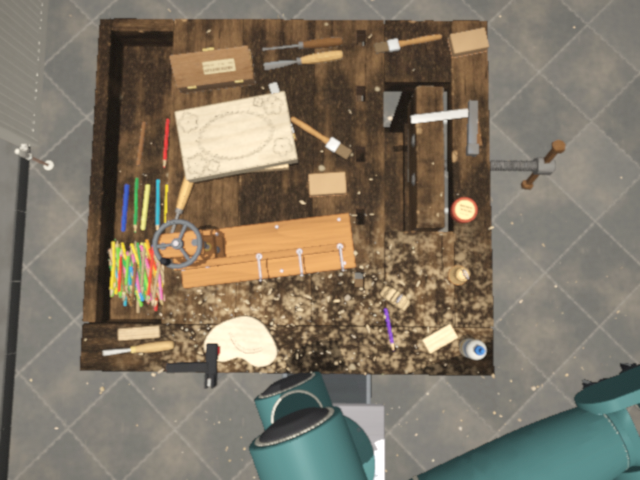

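The scene shows the stand with its wheel at about (225,300), the hare at (409,290), the bell at (419,250) and the tin at (368,234). The top view shows the wheel at (177,243), hook tips at about (260,276), (300,271) and (340,262), the hare at (396,297) and the bell at (460,274). No owl shows anywhere, so hook 1 stays empty.

```bash
python3 - <<'E'
from h import *
np.set_printoptions(precision=4,suppress=True)
dep=np.load('top0.npy'); im=cv2.imread('pics/top0.png')
P=cloud('top',dep,dep>0)
def sel(x0,x1,y0,y1,z0,z1):
    return P[(P[:,0]>x0)&(P[:,0]<x1)&(P[:,1]>y0)&(P[:,1]<y1)&(P[:,2]>z0)&(P[:,2]<z1)]
# base board
for nm,b,ext in [('board',sel(.4,.65,-.1,.32,.012,.024),1),('rail',sel(.45,.6,-.07,.2,.135,.16),1),('hooks',sel(.44,.6,-.08,.2,.159,.2),1)]:
    r=cv2.minAreaRect(b[:,:2].astype(np.float32)*1000); print(nm,len(b),r,np.median(b[:,2]))
b=sel(.45,.6,-.07,.2,.135,.16); v=np.linalg.svd(b[:,:2]-b[:,:2].mean(0))[2][0]; print('rail dir',v,'mean',b.mean(0))
b=sel(.45,.65,.22,.42,.272,.29); 
(c,r)=cv2.minEnclosingCircle((b[:,:2]*1000).astype(np.float32)); print('wheel',c,r,len(b))
b=sel(.44,.65,.22,.42,.30,.34); print('crank',len(b),b.mean(0))
for nm,z in [('hare',(.38,.5,-.25,-.12)),('bell',(.44,.55,-.41,-.28))]:
    b=sel(*z,.02,.12); r=cv2.minAreaRect(b[:,:2].astype(np.float32)*1000); print(nm,len(b),r,b.mean(0),b[:,2].max())
# detailed hooks via outline
for n in ['top']:
    cams.read_camera(n)
    for q in ['spring_hook_1','hook_1']:
        for o in cams.outline_of(n,q)[:4]:
            M=cloud(n,dep,o['region']); print(q,round(o['p'],2),np.round(o['rect']),len(M),M[M[:,2]>.13].mean(0) if len(M) else '')
c=im[225:310,240:480]; cv2.imwrite('pics/crop1.png',cv2.resize(c,None,fx=3.3,fy=3.3,interpolation=cv2.INTER_CUBIC))
E
```

```text
board 6034 ((533.8284301757812, 122.01437377929688), (225.35064697265625, 400.87164306640625), 2.5129361152648926) 0.01822890965051729
rail 752 ((527.2884521484375, 73.23020935058594), (58.8228874206543, 248.8302001953125), 7.270578384399414) 0.14702583980645212
hooks 143 ((518.8402709960938, 60.11636734008789), (61.24003601074219, 204.18014526367188), 8.280997276306152) 0.1633272121052421
rail dir [ 0.1314 -0.9913] mean [0.5462 0.0762 0.1472]
wheel (552.5994262695312, 326.8460998535156) 55.71808624267578 918
crank 78 [0.5112 0.3401 0.3178]
hare 326 ((435.2610168457031, -187.8798828125), (71.1790771484375, 35.0336799621582), 55.7675666809082) [ 0.4355 -0.1858  0.0526] 0.10726181708887571
bell 220 ((499.98980712890625, -355.14569091796875), (39.52403259277344, 36.67372512817383), 42.10722732543945) [ 0.4995 -0.3521  0.0548] 0.1013979261321051
hook_1 0.48 [337. 242. 345. 270.] 65 [ 0.5408 -0.0377  0.1605]
hook_1 0.43 [256. 254. 260. 260.] 23 [0.5331 0.1636 0.1545]
```

View pics/crop1.png

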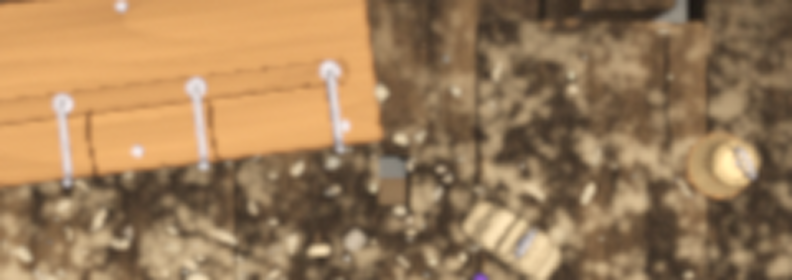

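```bash
python3 - <<'E'
from h import *
np.set_printoptions(precision=4,suppress=True)
dep=np.load('top0.npy')
P=cloud('top',dep,dep>0)
b=P[(P[:,0]>.45)&(P[:,0]<.6)&(P[:,1]>-.07)&(P[:,1]<.24)&(P[:,2]>.142)&(P[:,2]<.1505)]
v=cv2.fitLine(b[:,:2].astype(np.float32),cv2.DIST_HUBER,0,.001,.001).ravel(); print(len(b),v)
ys=v[:2]*np.sign(v[1]); xs=np.array([ys[1],-ys[0]]); w=np.array([.5526,.3268])
t=(b[:,:2]-w)@xs; print('yaw',np.degrees(np.arctan2(xs[1],xs[0])),'rail offset pct',np.percentile(t,[2,10,50,90,98]),'y ext',((b[:,:2]-w)@ys).min())
for i,(r,tp) in enumerate([((62,103),(68,182)),((196,88),(205,165)),((330,70),(340,150))]):
    for (c_,r_),z in [(r,.163),(tp,.170)]:
        p=atz('top',225+r_/3.3,240+c_/3.3,z)[:2]-w; print(i+1,'stand coords',p@xs,p@ys)
    p=w-.055*xs-(.16+.1*i)*ys; print('hook',i+1,p)
E
```

```text
730 [ 0.1328 -0.9911  0.5439  0.0977]
yaw 7.6287794 rail offset pct [-0.0476 -0.0464 -0.0392 -0.0316 -0.0301] y ext -0.3724901413517164
1 stand coords -0.04009914678286342 -0.16126722327960147
1 stand coords -0.09849752603440606 -0.16030012858843268
hook 1 [0.5193 0.1609]
2 stand coords -0.04106622192262931 -0.2604081457558575
2 stand coords -0.09829351903882526 -0.2607659429641825
hook 2 [0.5326 0.0618]
3 stand coords -0.039834849076225594 -0.3598856738168625
3 stand coords -0.09935753758476579 -0.359690067512698
hook 3 [ 0.5459 -0.0373]
```

```bash
python3 -m jog '[[0,0,-0.56,323,-328,-8,85],[0,0,-0.56,323,-328,-8,85],[0,0,-0.56,323,-328,-8,85],[0,0,-0.56,323,-328,-8,85],[0,0,-0.56,323,-328,-8,85],[0,0,-0.56,323,-328,-8,85],[0,0,-0.56,323,-328,-8,85],[0,0,-0.56,323,-328,-8,85]]' 25
python3 - <<'E'
from h import *
np.set_printoptions(precision=3,suppress=True)
print(totool([.4355,-.186,.25])); s=robot.state()
print(R.from_quat(s['ee_rot']).as_matrix(),s['joint_pos'])
E
```

```text
time: 2.32
tcp_pos: [0.3911, -0.3035, 0.2483]
ee_rot: [0.883, 0.469, 0.0, 0.0]
contact_force: [1.1, -0.7, 0.3]
grip_width: 0.998
gripper_force: 0.0
[122.246 -29.007  -1.7  ]
[[ 0.56   0.829  0.001]
 [ 0.829 -0.56  -0.   ]
 [-0.     0.001 -1.   ]] [-0.712 -0.285  1.808  0.     1.618 -0.117]
```

```bash
python3 -m jog '[[0,0,0,122,-29,-2,85],[0,0,0,122,-29,-2,85],[0,0,0,122,-29,-2,85],[0,0,0,122,-29,-2,85],[0,0,0,122,-29,-2,85]]'
cat > look.py <<'E'
import sys
from h import *
np.set_printoptions(precision=4,suppress=True)
st=robot.state(); im,dep=cams.read_camera('wrist'); cv2.imwrite(f'pics/{sys.argv[1]}.png',im); np.save('w.npy',dep)
zs={'hare_loop':.09,'bell_loop':.0815,'hare':0,'bell':0}
for a in sys.argv[2:]:
    q,_,z=a.partition('='); z=float(z) if z else zs[q]
    for x in cams.mark_of('wrist',q)[:4]:
        r,c=x['at']; print(q,round(x['p'],2),np.round(x['at'],1),atz('wrist',r,c,z,st),'depth pt',atd('wrist',r,c,dep[int(r),int(c)],st))
E
python3 look.py w1 hare hare_loop bell bell_loop hook_2=.161; python3 -c "
from h import *
print(cams.calibration('wrist'))"
```

```text
time: 2.73
tcp_pos: [0.4358, -0.1862, 0.2504]
ee_rot: [0.882, 0.471, 0.0, 0.0]
contact_force: [-0.0, 0.2, -0.1]
grip_width: 0.996
gripper_force: 0.0
hare 0.63 [203.1 310.4] [ 0.4321 -0.1857  0.    ] depth pt [ 0.4401 -0.1749  0.0706]
hare_loop 0.78 [223.8 314.7] [ 0.4357 -0.1881  0.09  ] depth pt [ 0.4325 -0.193   0.0665]
bell 0.83 [292.5 443.2] [ 0.5032 -0.3596  0.    ] depth pt [ 0.501  -0.3407  0.0311]
bell_loop 0.85 [327.2 466.7] [ 0.5014 -0.3598  0.0815] depth pt [ 0.4851 -0.2118  0.273 ]
{'fx': 371.64829954431775, 'fy': 371.64829954431775, 'cx': 314.4182638593526, 'cy': 238.40944357515588, 'tool_from_camera': array([[-1.66545806e-04, -9.60068214e-01, -2.79765967e-01,
         7.12346420e-02],
       [ 9.99999954e-01, -2.31350720e-04,  1.98618420e-04,
         5.55249384e-04],
       [-2.55411290e-04, -2.79765921e-01,  9.60068208e-01,
        -1.31865581e-01],
       [ 0.00000000e+00,  0.00000000e+00,  0.00000000e+00,
         1.00000000e+00]])}
```

View pics/w1.png

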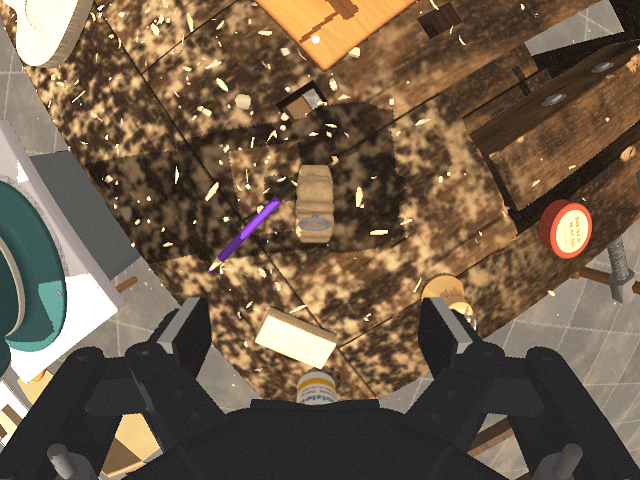

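The wrist picture shows the hare at (314,205), upright in the picture and so aligned with the fingers, with its loop at (315,224). The bell is at (445,300).

```bash
python3 -m jog '[[0,0,0,-1,-1,40,60],[0,0,0,-1,-1,80,60],[0,0,0,-1,-1,120,60],[0,0,0,-1,-1,150,60],[0,0,0,-1,-1,175,60],[0,0,0,-1,-1,190,60],[0,0,0,-1,-1,198,60],[0,0,0,-1,-1,198,60]]' 25
python3 -m jog '[[0,0,0,0,0,0,20],[0,0,0,0,0,0,20],[0,0,0,0,0,0,20],[0,0,0,0,0,0,20],[0,0,0,0,0,0,20],[0,0,0,0,0,0,20]]' 25
python3 -m jog '[[0,0,0,0,0,-30,20],[0,0,0,0,0,-60,20],[0,0,0,0,0,-100,20],[0,0,0,0,0,-140,20],[0,0,0,0,0,-180,20],[0,0,0,0,0,-198,20],[0,0,0,0,0,-198,20]]' 25; python3 look.py w2 hare hare_loop=.288 bell_loop
```

```text
time: 3.7
tcp_pos: [0.4329, -0.1886, 0.0506]
ee_rot: [0.883, 0.469, -0.001, -0.001]
contact_force: [0.2, 0.2, 0.2]
grip_width: 0.701
gripper_force: 0.0
time: 4.2
tcp_pos: [0.4344, -0.1888, 0.0536]
ee_rot: [0.883, 0.469, 0.0, 0.001]
contact_force: [-2.7, -0.6, 7.1]
grip_width: 0.398
gripper_force: 25.9
time: 4.78
tcp_pos: [0.4348, -0.1888, 0.2559]
ee_rot: [0.883, 0.469, 0.002, 0.003]
contact_force: [0.7, 0.0, -0.6]
grip_width: 0.399
gripper_force: 25.8
hare 0.63 [261.6 312.5] [ 0.397  -0.2457  0.    ] depth pt [ 0.4461 -0.172   0.2464]
hare_loop 0.89 [367.1 314. ] [ 0.4341 -0.1902  0.288 ] depth pt [ 0.4292 -0.1977  0.2757]
bell_loop 0.78 [320.2 462.6] [ 0.501  -0.3578  0.0815] depth pt [ 0.5025 -0.3706  0.0642]
```

View pics/w2.png

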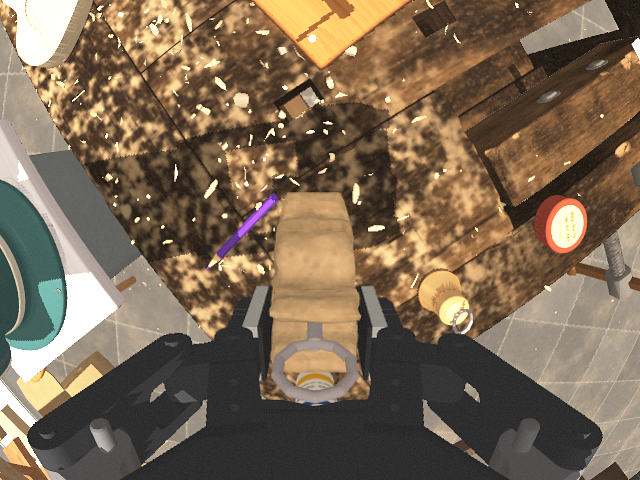

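The hare is held, with its loop centred between the fingers at (315,370). The bell's loop is at (463,320).

```bash
python3 -m jog '[[0,0,0.843,212,-116,0,20],[0,0,0.843,212,-116,0,20],[0,0,0.843,212,-116,0,20],[0,0,0.843,212,-116,0,20],[0,0,0.843,212,-116,0,20],[0,0,0.843,212,-116,0,20],[0,0,0.843,212,-116,0,20],[0,0,0.843,212,-116,0,20]]' 25
python3 - <<'E'
from h import *
np.set_printoptions(precision=4,suppress=True)
print(totool([.4582,.0518,.127]))
E
python3 look.py w3 hook_2=.161 hare_loop=.29
```

```text
time: 5.65
tcp_pos: [0.4559, 0.056, 0.2484]
ee_rot: [0.998, 0.065, -0.001, -0.001]
contact_force: [0.3, -0.5, -0.5]
grip_width: 0.398
gripper_force: 25.8
[  2.034   4.671 121.407]
hook_2 0.95 [160.6 479.7] [ 0.5273 -0.0393  0.161 ] depth pt [ 0.5273 -0.0385  0.1625]
hook_2 0.86 [163.3 160.3] [0.4992 0.1584 0.161 ] depth pt [0.4996 0.157  0.1641]
hook_2 0.71 [159.2 323.7] [0.5121 0.0578 0.161 ] depth pt [0.5123 0.0578 0.1634]
hare_loop 0.86 [366.8 316.7] [0.462  0.0558 0.29  ] depth pt [0.4457 0.0535 0.2674]
```

View pics/w3.png

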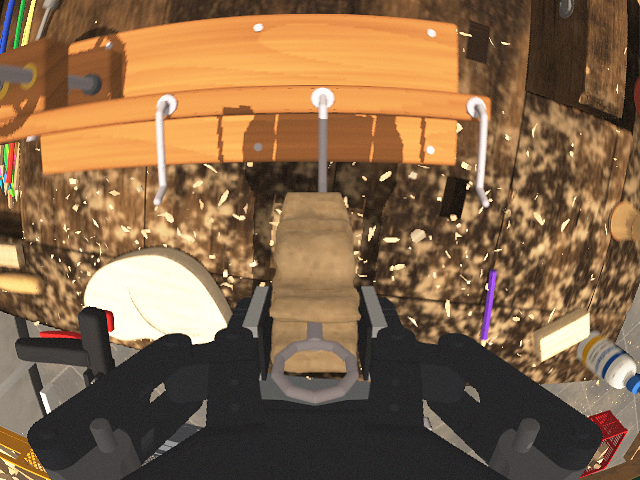

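The wrist picture shows hook roots at (167,105), (322,98) and (477,105). The carried hare reaches ahead of its loop, so I back off before lowering.

```bash
python3 -m jog '[[0,0,0,-28,5,10,20],[0,0,0,-28,5,45,20],[0,0,0,-28,5,85,20],[0,0,0,-28,5,110,20],[0,0,0,-28,5,121,20],[0,0,0,-28,5,121,20],[0,0,0,-28,5,121,20]]' 25
python3 look.py w4 hook_2=.161 hare_loop=.165
```

```text
time: 6.38
tcp_pos: [0.4295, 0.0431, 0.1299]
ee_rot: [0.998, 0.067, -0.0, 0.0]
contact_force: [0.9, 0.9, -0.1]
grip_width: 0.404
gripper_force: 25.8
hook_2 0.86 [119.   11.3] [0.4998 0.1572 0.161 ] depth pt [0.4998 0.1555 0.1626]
hook_2 0.64 [115.7 599.5] [ 0.526  -0.0395  0.161 ] depth pt [ 0.5258 -0.0388  0.1617]
hook_2 0.62 [ 85.  294.9] [0.5128 0.0593 0.161 ] depth pt [0.5127 0.0592 0.1624]
hare_loop 0.97 [366.7 315.8] [0.4309 0.0425 0.165 ] depth pt [0.4187 0.0408 0.1481]
```

View pics/w4.png

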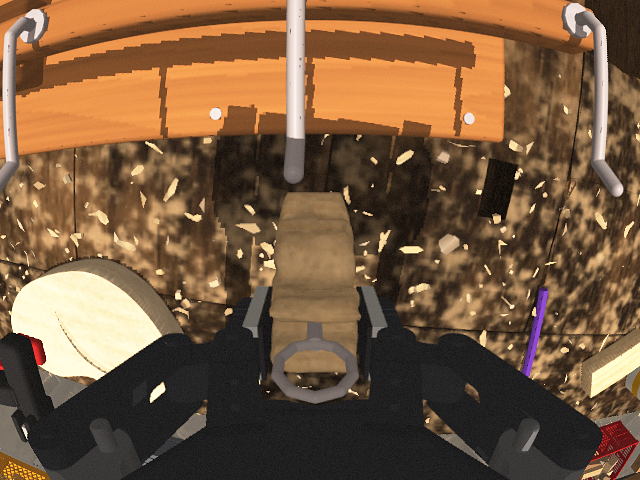

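The hook tip is at (293,175) and the loop at (316,368). The hook is about 5.5 mm to the left of the loop's line, so I correct for that and go forward halfway to check.

```bash
python3 -m jog '[[0,0,0,0,-5.5,0,20],[0,0,0,0,-5.5,0,20],[0,0,0,10,-5.5,0,20],[0,0,0,20,-5.5,0,20],[0,0,0,30,-5.5,0,20],[0,0,0,35,-5.5,0,20],[0,0,0,35,-5.5,0,20]]' 25
python3 look.py w5 hook_2=.161 hare_loop=.165
```

```text
time: 7.12
tcp_pos: [0.4638, 0.0539, 0.1293]
ee_rot: [0.998, 0.067, 0.0, -0.0]
contact_force: [0.3, -0.4, -0.9]
grip_width: 0.398
gripper_force: 25.8
hook_2 0.95 [213.4 318.1] [0.5132 0.0593 0.161 ] depth pt [0.5136 0.0594 0.1631]
hook_2 0.67 [221.7  31.5] [0.4988 0.1571 0.161 ] depth pt [0.4991 0.1563 0.1619]
hook_2 0.63 [112.  589.1] [ 0.56  -0.023  0.161] depth pt [ 0.5627 -0.0322  0.1503]
hook_2 0.57 [219.3 603.7] [ 0.5263 -0.0399  0.161 ] depth pt [ 0.5265 -0.0377  0.1631]
hare_loop 0.65 [369.6 313.6] [0.4644 0.054  0.165 ] depth pt [0.4531 0.0525 0.1497]
hare_loop 0.53 [264.3 313.8] [0.4997 0.0587 0.165 ] depth pt [0.4989 0.0586 0.1629]
```

View pics/w5.png

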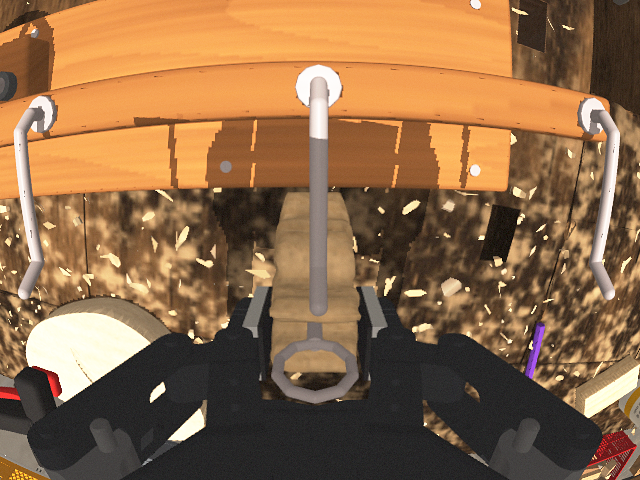

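The tip at (318,305) lies over the middle of the ring at (315,370). I go on.

```bash
python3 -m jog '[[0,0,0,8,1,0,20],[0,0,0,16,1,0,20],[0,0,0,24,1,0,20],[0,0,0,32,1,0,20],[0,0,0,38,1,0,20],[0,0,0,41,1,0,20],[0,0,0,41,1,0,20],[0,0,0,41,1,0,20]]' 25
python3 -m jog '[[0,0,0,0,0,3,20],[0,0,0,0,0,6,20],[0,0,0,0,0,9,20],[0,0,0,0,0,12,20],[0,0,0,0,0,14,20],[0,0,0,0,0,14,20],[0,0,0,0,0,14,20]]' 25
python3 look.py w6 hook_2=.161 hare_loop=.153
```

```text
time: 7.93
tcp_pos: [0.5039, 0.0582, 0.1289]
ee_rot: [0.998, 0.067, -0.0, 0.0]
contact_force: [-0.8, -0.6, -1.4]
grip_width: 0.402
gripper_force: 25.8
time: 8.52
tcp_pos: [0.5039, 0.0582, 0.115]
ee_rot: [0.998, 0.067, -0.0, -0.0]
contact_force: [-1.6, -0.5, -1.4]
grip_width: 0.403
gripper_force: 25.8
hook_2 0.8 [339.2  29.9] [0.5007 0.1574 0.161 ] depth pt [0.5018 0.1561 0.1623]
hook_2 0.73 [370.1 314.6] [0.5119 0.0589 0.161 ] depth pt [0.513  0.0591 0.1626]
hook_2 0.69 [341.1 598.6] [ 0.5263 -0.0393  0.161 ] depth pt [ 0.5272 -0.0375  0.1624]
hare_loop 0.62 [367.8 313.7] [0.5068 0.0585 0.153 ] depth pt [0.5148 0.0595 0.1639]
```

View pics/w6.png

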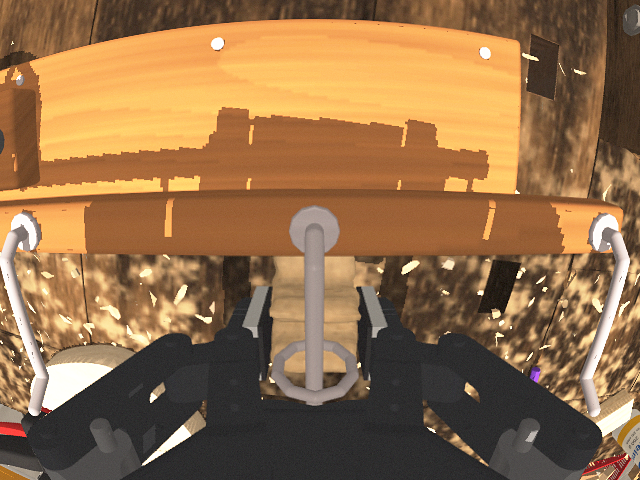

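The hook rod passes through the ring, with its tip outside at (314,400). Now the tug.

```bash
python3 -m jog '[[0,0,0,0,0,2,20],[0,0,0,0,0,4,20],[0,0,0,0,0,5,20],[0,0,0,0,0,5,20],[0,0,0,0,0,5,20]]' 25
python3 -m jog '[[0,0,0,0,0,1.5,20],[0,0,0,0,0,3,20],[0,0,0,0,0,3,20],[0,0,0,0,0,3,20],[0,0,0,0,0,3,20]]' 25
```

```text
time: 9.08
tcp_pos: [0.5039, 0.0582, 0.1101]
ee_rot: [0.998, 0.067, -0.0, -0.0]
contact_force: [-1.8, -0.0, 0.5]
grip_width: 0.399
gripper_force: 26.1
time: 9.5
tcp_pos: [0.504, 0.0582, 0.1072]
ee_rot: [0.998, 0.067, 0.0, -0.0]
contact_force: [-2.5, -0.6, 2.2]
grip_width: 0.4
gripper_force: 26.2
```

```bash
python3 -m jog '[[0,0,0,0,0,1.5,20],[0,0,0,0,0,3,20],[0,0,0,0,0,4.5,20],[0,0,0,0,0,4.5,20],[0,0,0,0,0,4.5,20],[0,0,0,0,0,4.5,20]]' 25
python3 - <<'E'
from h import *
im,d=cams.read_camera('wrist'); cv2.imwrite('pics/w7.png',im)
print(cams.mark_of('wrist','hook_2'))
E
```

```text
time: 10.0
tcp_pos: [0.5039, 0.0582, 0.1026]
ee_rot: [0.998, 0.067, -0.0, -0.0]
contact_force: [-5.0, 0.5, 3.6]
grip_width: 0.399
gripper_force: 26.4
[{'at': [358.1, 616.5], 'p': 0.89}, {'at': [360.6, 12.1], 'p': 0.66}, {'at': [383.4, 313.6], 'p': 0.6}]
```

```bash
python3 -m jog '[[0,0,0,0,0,-3,20],[0,0,0,0,0,-6,20],[0,0,0,0,0,-8.5,20],[0,0,0,0,0,-8.5,20],[0,0,0,0,0,-8.5,20]]' 25
python3 -m jog '[[0,0,0,0,0,0,40],[0,0,0,0,0,0,45],[0,0,0,0,0,0,52],[0,0,0,0,0,0,58],[0,0,0,0,0,0,58],[0,0,0,0,0,0,58]]' 25
python3 look.py w8 hook_2=.161 hare_loop=.151
```

```text
time: 10.52
tcp_pos: [0.5041, 0.0582, 0.1113]
ee_rot: [0.998, 0.067, 0.0, 0.0]
contact_force: [0.4, 0.0, -0.7]
grip_width: 0.401
gripper_force: 25.9
time: 11.02
tcp_pos: [0.504, 0.0582, 0.1111]
ee_rot: [0.998, 0.067, -0.0, 0.0]
contact_force: [-0.8, -0.1, 0.8]
grip_width: 0.679
gripper_force: 0.0
hook_2 0.86 [370.8 312.9] [0.5145 0.0597 0.161 ] depth pt [0.5145 0.0597 0.1611]
hook_2 0.68 [346.5 604.9] [ 0.5264 -0.0393  0.161 ] depth pt [ 0.5268 -0.0385  0.1616]
hook_2 0.6 [350.2  24.9] [0.4984 0.1575 0.161 ] depth pt [0.4999 0.1558 0.1626]
hare_loop 0.72 [366.5 312.1] [0.5087 0.0592 0.151 ] depth pt [0.5159 0.0601 0.161 ]
hare_loop 0.41 [344.9 606.3] [ 0.5212 -0.0527  0.151 ] depth pt [ 0.528  -0.0375  0.1627]
```

View pics/w8.png

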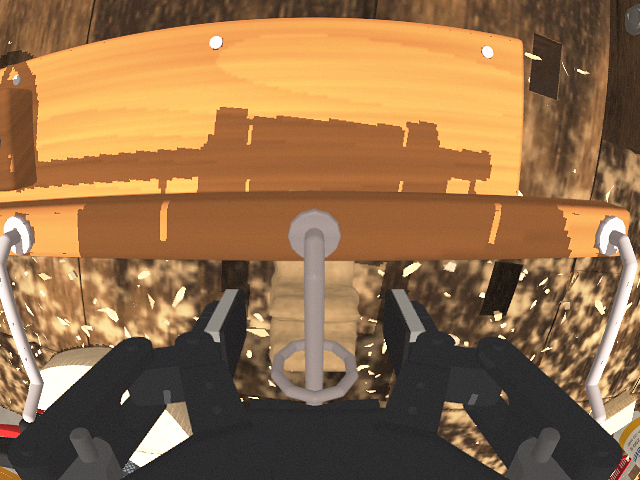

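The hare hangs freely on hook 2, with its ring at (314,370) and the fingers clear. I go up and over to the bell.

```bash
python3 -m jog '[[0,0,0,0,0,-20,58],[0,0,0,0,0,-50,58],[0,0,0,0,0,-90,58],[0,0,0,0,0,-130,58],[0,0,0,-6,41,-130,58],[0,0,0,-12,82,-130,58],[0,0,0,-18,123,-130,60],[0,0,0,-24,164,-130,60]]' 25
python3 -m jog '[[0,0,0,-35,248,0,60],[0,0,0,-35,248,0,60],[0,0,0,-35,248,0,60],[0,0,0,-35,248,0,60],[0,0,0,-35,248,0,60],[0,0,0,-35,248,0,60],[0,0,0,-35,248,0,60],[0,0,0,-35,248,0,60]]' 25
python3 look.py w9 bell bell_loop
python3 - <<'E'
from h import *
im=cv2.imread('pics/w9.png'); m=cams.outline_of('wrist','bell_loop')
for x in m[:2]: print(x['p'],np.round(x['rect']),x['region'].sum())
cv2.imwrite('pics/w9c.png',cv2.resize(im[100:340,180:500],None,fx=2.5,fy=2.5,interpolation=cv2.INTER_CUBIC))
E
```

```text
time: 11.83
tcp_pos: [0.5017, -0.1092, 0.2415]
ee_rot: [0.998, 0.067, 0.0, 0.0]
contact_force: [0.6, 0.3, -0.9]
grip_width: 0.702
gripper_force: 0.0
time: 12.5
tcp_pos: [0.5, -0.3598, 0.2403]
ee_rot: [0.998, 0.065, -0.001, -0.0]
contact_force: [0.0, 0.3, -1.7]
grip_width: 0.704
gripper_force: 0.0
bell 0.57 [203.5 312.3] [ 0.4997 -0.3577  0.    ] depth pt [ 0.5119 -0.3566  0.0638]
bell_loop 0.74 [223.4 314.7] [ 0.4994 -0.3603  0.0815] depth pt [ 0.503  -0.3598  0.0959]
0.95 [289. 181. 340. 239.] 2302
0.53 [  0.  35.  77. 173.] 9175
```

View pics/w9c.png

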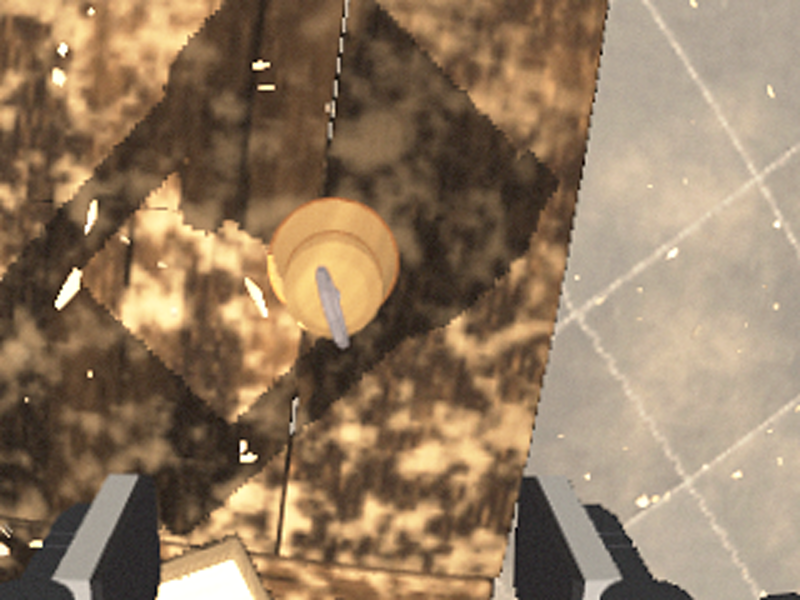

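The ring shows nearly edge-on in the crop, from (322,270) to (343,345), so its plane is about 17° off the tool's x axis. I turn the tool about +73° and check the angle again.

```bash
python3 -m jog '[[0,0,0.99,0,0,0,60],[0,0,0.99,0,0,0,60],[0,0,0.99,0,0,0,60],[0,0,0.99,0,0,0,60],[0,0,0.99,0,0,0,60],[0,0,0.99,0,0,0,60],[0,0,0.99,0,0,0,60],[0,0,0.99,0,0,0,60]]' 25
python3 -m jog '[[0,0,0.29,0,0,0,60],[0,0,0.29,0,0,0,60],[0,0,0.29,0,0,60,60],[0,0,0.29,0,0,60,60],[0,0,0.29,0,0,60,60],[0,0,0.29,0,0,60,60]]' 25
python3 look.py w10 bell bell_loop
python3 - <<'E'
from h import *
im=cv2.imread('pics/w10.png'); m=cams.outline_of('wrist','bell_loop')
for x in m[:2]: print(x['p'],np.round(x['rect']),x['region'].sum())
s=robot.state(); print(s['joint_pos'],s['ee_rot'])
cv2.imwrite('pics/w10c.png',cv2.resize(im[180:420,180:500],None,fx=2.5,fy=2.5,interpolation=cv2.INTER_CUBIC))
E
```

```text
time: 13.37
tcp_pos: [0.5008, -0.3568, 0.2415]
ee_rot: [0.909, -0.417, 0.0, 0.0]
contact_force: [0.3, 0.5, 0.3]
grip_width: 0.7
gripper_force: 0.0
time: 13.87
tcp_pos: [0.5005, -0.357, 0.1812]
ee_rot: [0.841, -0.542, -0.0, -0.0]
contact_force: [0.1, -1.2, 0.7]
grip_width: 0.699
gripper_force: 0.0
bell 0.6 [215.5 316.1] [ 0.4999 -0.3581  0.    ] depth pt [ 0.506  -0.3709  0.0629]
bell_loop 0.64 [242.3 318.9] [ 0.4988 -0.3592  0.0815] depth pt [ 0.4965 -0.3546  0.0644]
0.91 [286. 187. 349. 259.] 3281
[-6.62005077e-01  8.33957994e-03  1.65007724e+00  1.95106971e-05
  1.48049130e+00  2.05442748e+00] [ 8.40375662e-01 -5.42002717e-01  1.33779627e-03  1.09875803e-04]
```

View pics/w10c.png

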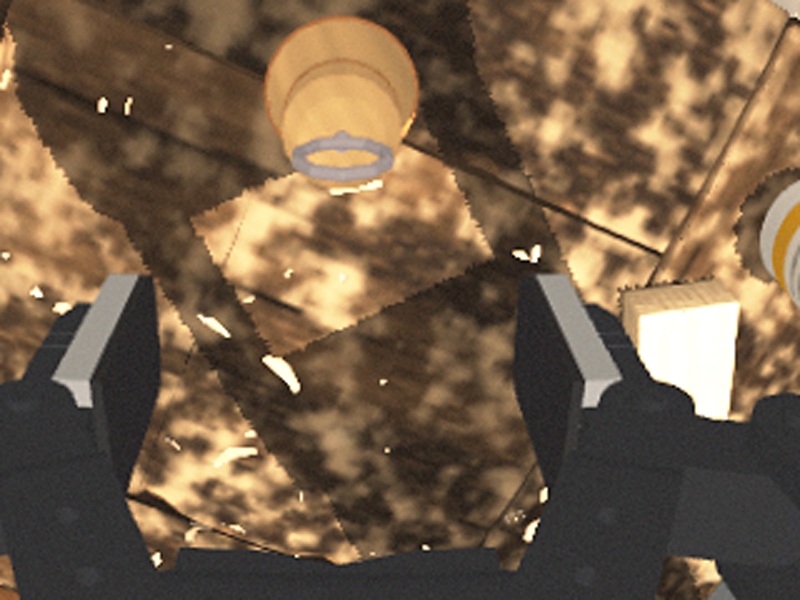

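The ring is now square to the fingers, centred at (343,158) in the crop with its right end about 3° high. I correct that, go down and grip.

```bash
python3 -m jog '[[0,0,-0.04,2,2,0,60],[0,0,-0.04,2,2,35,60],[0,0,-0.04,2,2,70,60],[0,0,-0.04,2,2,100,60],[0,0,-0.04,2,2,120,60],[0,0,-0.04,2,2,132,60],[0,0,-0.04,2,2,137,60],[0,0,-0.04,2,2,137,60]]' 25
python3 -m jog '[[0,0,0,0,0,0,20],[0,0,0,0,0,0,20],[0,0,0,0,0,0,20],[0,0,0,0,0,0,20],[0,0,0,0,0,0,20],[0,0,0,0,0,0,20]]' 25
python3 -m jog '[[0,0,0,0,0,-30,20],[0,0,0,0,0,-60,20],[0,0,0,0,0,-100,20],[0,0,0,0,0,-140,20],[0,0,0,0,0,-180,20],[0,0,0,0,0,-206,20],[0,0,0,0,0,-206,20]]' 25; python3 look.py w11 bell_loop=.2875
python3 - <<'E'
from h import *
np.set_printoptions(precision=4,suppress=True)
s=robot.state(); p=np.array([.527,-.039])-.085*np.array([.991,.134]); print('to pre',totool([*p,.25]),'yaw',np.degrees(2*np.arctan2(s['ee_rot'][1],s['ee_rot'][0])))
E
```

```text
time: 14.73
tcp_pos: [0.4996, -0.3608, 0.0443]
ee_rot: [0.851, -0.525, -0.0, -0.0]
contact_force: [0.2, 0.7, 0.4]
grip_width: 0.703
gripper_force: 0.0
time: 15.23
tcp_pos: [0.5002, -0.3612, 0.0461]
ee_rot: [0.851, -0.525, 0.001, 0.0]
contact_force: [-1.2, 0.8, 5.5]
grip_width: 0.398
gripper_force: 24.5
time: 15.82
tcp_pos: [0.5006, -0.3615, 0.2583]
ee_rot: [0.851, -0.525, 0.005, 0.001]
contact_force: [0.9, 0.0, -0.1]
grip_width: 0.395
gripper_force: 25.5
bell_loop 0.86 [376.4 316.9] [ 0.4967 -0.3551  0.2875] depth pt [ 0.4011 -0.1665  0.0071]
bell_loop 0.42 [347.5  59.7] [ 0.5901 -0.3119  0.2875] depth pt [ 0.7358 -0.0298  0.0286]
to pre [-303.0375  -88.1955    1.125 ] yaw -63.37970719704784
```

```bash
python3 -m jog '[[0,0,-1.24,-303,-88,0,20],[0,0,-1.24,-303,-88,0,20],[0,0,-1.24,-303,-88,0,20],[0,0,-1.24,-303,-88,0,20],[0,0,-1.24,-303,-88,0,20],[0,0,-1.24,-303,-88,0,20],[0,0,-1.24,-303,-88,0,20],[0,0,-1.24,-303,-88,0,20]]' 25
python3 - <<'E'
from h import *
np.set_printoptions(precision=4,suppress=True)
s=robot.state(); p=np.array([.527,-.039])-.085*np.array([.991,.134]); print('to pre',totool([*p,.25]),'turn',np.degrees(2*np.arctan2(s['ee_rot'][1],s['ee_rot'][0]))*np.pi/180-.1335)
E
```

```text
time: 16.58
tcp_pos: [0.4409, -0.0474, 0.249]
ee_rot: [0.999, -0.049, -0.001, -0.0]
contact_force: [-0.3, -0.1, 0.1]
grip_width: 0.394
gripper_force: 25.5
to pre [ 2.1203  2.8227 -1.0483] turn -0.23236034870492894
```

```bash
python3 -m jog '[[0,0,-0.232,2,3,10,20],[0,0,-0.232,2,3,40,20],[0,0,-0.232,2,3,80,20],[0,0,-0.232,2,3,110,20],[0,0,-0.232,2,3,121,20],[0,0,-0.232,2,3,121,20],[0,0,-0.232,2,3,121,20]]' 25
python3 look.py w12 hook_3=.161 bell_loop=.1655
python3 - <<'E'
from h import *
cams.read_camera('top')
for q in ['hare','hare_loop']: print(q,[(round(x['p'],2),np.round(x['at'])) for x in cams.mark_of('top',q)])
E
```

```text
time: 17.17
tcp_pos: [0.4441, -0.0536, 0.1297]
ee_rot: [0.998, 0.063, -0.0, -0.0]
contact_force: [-0.4, 0.2, 0.1]
grip_width: 0.396
gripper_force: 25.5
hook_3 0.78 [ 91.1 301. ] [ 0.5261 -0.0399  0.161 ] depth pt [ 0.5258 -0.0401  0.1637]
hook_3 0.63 [128.4  16.1] [0.5121 0.0569 0.161 ] depth pt [0.5121 0.0578 0.1601]
bell_loop 0.58 [373.5 317.1] [ 0.4433 -0.0548  0.1655] depth pt [ 0.4311 -0.0565  0.1492]
hare [(0.63, array([272., 304.]))]
hare_loop [(0.63, array([266., 300.])), (0.28, array([260., 343.]))]
```

View pics/w12.png

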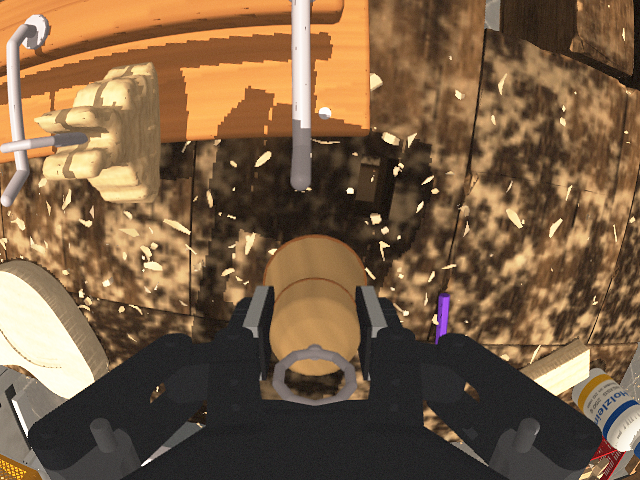

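The hook 3 tip is at (301,185), about 4 mm to the left of the ring at (315,375). The hare is hanging at (100,130).

```bash
python3 -m jog '[[0,0,0,0,-4,0,20],[0,0,0,0,-4,0,20],[0,0,0,10,-4,0,20],[0,0,0,20,-4,0,20],[0,0,0,30,-4,0,20],[0,0,0,40,-4,0,20],[0,0,0,40,-4,0,20],[0,0,0,40,-4,0,20]]' 25
python3 look.py w13 hook_3=.161 bell_loop=.1655
```

```text
time: 18.13
tcp_pos: [0.4836, -0.0444, 0.1286]
ee_rot: [0.998, 0.063, -0.001, -0.0]
contact_force: [-0.3, 0.2, -2.1]
grip_width: 0.399
gripper_force: 25.5
hook_3 0.9 [239.5  36.8] [0.5135 0.0559 0.161 ] depth pt [0.5132 0.0565 0.1603]
hook_3 0.59 [233.5 314.9] [ 0.5274 -0.0393  0.161 ] depth pt [ 0.5279 -0.0392  0.1627]
bell_loop 0.56 [374.2 314.6] [ 0.4833 -0.0448  0.1655] depth pt [ 0.4696 -0.0466  0.1473]
```

```bash
python3 -m jog '[[0,0,0,8,0,0,20],[0,0,0,16,0,0,20],[0,0,0,24,0,0,20],[0,0,0,32,0,0,20],[0,0,0,37,0,0,20],[0,0,0,39,0,0,20],[0,0,0,39,0,0,20],[0,0,0,39,0,0,20]]' 25
python3 -m jog '[[0,0,0,0,0,3,20],[0,0,0,0,0,6,20],[0,0,0,0,0,9,20],[0,0,0,0,0,12,20],[0,0,0,0,0,14,20],[0,0,0,0,0,14,20],[0,0,0,0,0,14,20]]' 25
python3 -m jog '[[0,0,0,0,0,2,20],[0,0,0,0,0,4,20],[0,0,0,0,0,6,20],[0,0,0,0,0,8,20],[0,0,0,0,0,8,20],[0,0,0,0,0,8,20]]' 25
python3 look.py w14 hook_3=.155 bell_loop=.145
```

```text
time: 18.95
tcp_pos: [0.5219, -0.0397, 0.129]
ee_rot: [0.998, 0.063, -0.0, 0.0]
contact_force: [-0.2, 0.4, -1.5]
grip_width: 0.399
gripper_force: 25.5
time: 19.53
tcp_pos: [0.5219, -0.0397, 0.115]
ee_rot: [0.998, 0.063, -0.0, -0.0]
contact_force: [-0.0, 0.2, -1.4]
grip_width: 0.397
gripper_force: 25.5
time: 20.03
tcp_pos: [0.5218, -0.0397, 0.1071]
ee_rot: [0.998, 0.063, -0.0, 0.0]
contact_force: [-4.0, -1.2, 2.4]
grip_width: 0.4
gripper_force: 25.8
hook_3 0.86 [387.5 315.7] [ 0.525  -0.0399  0.155 ] depth pt [ 0.5269 -0.0397  0.1573]
hook_3 0.64 [361.8  29.1] [0.5104 0.0613 0.155 ] depth pt [0.5142 0.057  0.1589]
bell_loop 0.71 [377.7 315.9] [ 0.5209 -0.0406  0.145 ] depth pt [ 0.5314 -0.0392  0.1586]
```

View pics/w14.png

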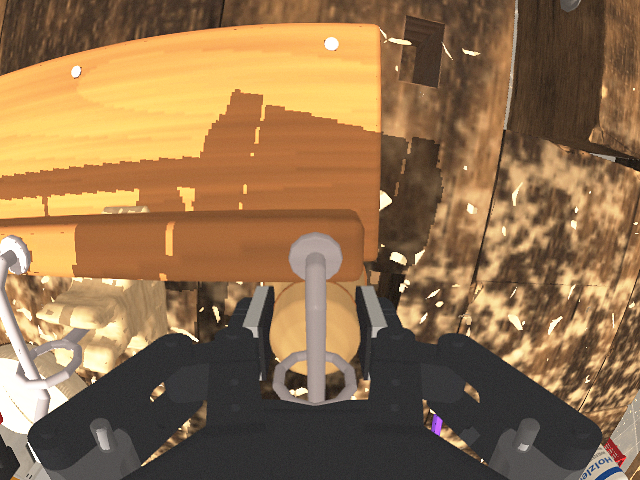

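The hook passes through the ring, with its tip at (316,400). I complete the tug and then ease off and release.

```bash
python3 -m jog '[[0,0,0,0,0,1.5,20],[0,0,0,0,0,3,20],[0,0,0,0,0,4.5,20],[0,0,0,0,0,4.5,20],[0,0,0,0,0,4.5,20],[0,0,0,0,0,4.5,20]]' 25
python3 -m jog '[[0,0,0,0,0,-3,20],[0,0,0,0,0,-6,20],[0,0,0,0,0,-9,20],[0,0,0,0,0,-9.5,20],[0,0,0,0,0,-9.5,20]]' 25
python3 -m jog '[[0,0,0,0,0,0,40],[0,0,0,0,0,0,45],[0,0,0,0,0,0,52],[0,0,0,0,0,0,56],[0,0,0,0,0,0,56],[0,0,0,0,0,0,56]]' 25
python3 look.py w15 hook_3=.161 bell_loop=.151
```

```text
time: 20.68
tcp_pos: [0.5219, -0.0397, 0.1027]
ee_rot: [0.998, 0.063, 0.0, 0.0]
contact_force: [-3.3, -1.0, 3.3]
grip_width: 0.404
gripper_force: 25.9
time: 21.1
tcp_pos: [0.5221, -0.0396, 0.1124]
ee_rot: [0.998, 0.063, 0.0, -0.0]
contact_force: [-0.1, 0.4, 0.5]
grip_width: 0.395
gripper_force: 25.6
time: 21.6
tcp_pos: [0.5219, -0.0397, 0.112]
ee_rot: [0.998, 0.063, -0.0, -0.0]
contact_force: [0.2, 0.2, -0.0]
grip_width: 0.655
gripper_force: 0.0
hook_3 0.85 [355.9  35.3] [0.5153 0.0559 0.161 ] depth pt [0.5148 0.0564 0.1605]
hook_3 0.74 [379.4 313.8] [ 0.5288 -0.0389  0.161 ] depth pt [ 0.5295 -0.0388  0.1619]
hook_3 0.26 [243.7 314.8] [ 0.5678 -0.0342  0.161 ] depth pt [ 0.5645 -0.0347  0.1501]
bell_loop 0.74 [381.7 315.2] [ 0.5202 -0.0404  0.151 ] depth pt [ 0.5286 -0.0393  0.1618]
```

```bash
python3 -m jog '[[0,0,0,0,0,-15,56],[0,0,0,0,0,-40,56],[0,0,0,0,0,-80,56],[0,0,0,0,0,-120,56],[0,0,0,0,0,-160,56],[0,0,0,0,0,-200,56],[0,0,0,0,0,-240,50],[0,0,0,0,0,-270,50]]' 25
python3 -m jog '[[0,0,0,0,-40,0,50],[0,0,0,0,-80,0,50],[0,0,0,0,-120,0,50],[0,0,0,0,-160,0,50],[0,0,0,0,-200,0,50],[0,0,0,0,-240,0,50],[0,0,0,0,-260,0,50],[0,0,0,0,-260,0,50]]' 25
python3 look.py w16 crank_grip=.304 wheel_centre=.304 hook_1=.161
python3 - <<'E'
from h import *
np.set_printoptions(precision=4,suppress=True)
im,dep=cams.read_camera('top'); P=cloud('top',dep,dep>0); cv2.imwrite('pics/top16.png',im)
for q in ['crank_grip','wheel_centre']:
    for x in cams.mark_of('top',q)[:2]: print('top',q,round(x['p'],2),atz('top',*x['at'],.304))
E
```

```text
time: 22.42
tcp_pos: [0.5217, -0.0396, 0.3858]
ee_rot: [0.998, 0.063, 0.001, 0.0]
contact_force: [0.4, -0.5, 0.2]
grip_width: 0.585
gripper_force: 0.0
time: 23.08
tcp_pos: [0.4885, 0.2217, 0.3817]
ee_rot: [0.998, 0.065, -0.0, -0.0]
contact_force: [0.2, -1.2, 0.6]
grip_width: 0.594
gripper_force: 0.0
crank_grip 0.97 [195.8 123.6] [0.511  0.3448 0.304 ] depth pt [0.5146 0.3363 0.3195]
wheel_centre 0.9 [128.  150.3] [0.554  0.3282 0.304 ] depth pt [0.5535 0.3371 0.2848]
hook_1 0.83 [204.9 472. ] [0.5139 0.0619 0.161 ] depth pt [0.5138 0.0616 0.1604]
hook_1 0.74 [206.6 551.2] [ 0.5285 -0.0402  0.161 ] depth pt [ 0.5285 -0.0399  0.1615]
hook_1 0.56 [206.6 381. ] [0.498  0.1573 0.161 ] depth pt [0.4984 0.1578 0.1635]
hook_1 0.31 [208.6 463.9] [0.5087 0.0702 0.161 ] depth pt [0.5049 0.0581 0.1345]
top wheel_centre 0.66 [0.5588 0.3253 0.304 ]
```

View pics/w16.png

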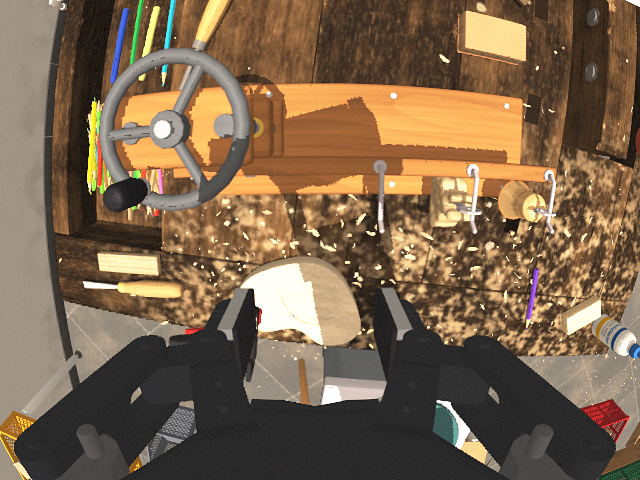

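Hare at (455,200) and bell at (525,200) both hang on their hooks. The crank handle is at (125,195) and the wheel hub at (168,128).

```bash
python3 -m jog '[[0,0,0,13,-40,0,45],[0,0,0,26,-80,0,45],[0,0,0,38,-116,0,45],[0,0,0,38,-116,10,45],[0,0,0,38,-116,18,45],[0,0,0,38,-116,18,45],[0,0,0,38,-116,18,45]]' 25
python3 look.py w17 crank_grip=.304 wheel_centre=.304
```

```text
time: 24.02
tcp_pos: [0.5125, 0.3369, 0.3641]
ee_rot: [0.998, 0.062, -0.0, 0.0]
contact_force: [-0.0, -0.8, 1.0]
grip_width: 0.527
gripper_force: 0.0
crank_grip 0.67 [207.9 483.3] [0.5578 0.2461 0.304 ] depth pt [0.5369 0.166  0.1495]
crank_grip 0.57 [264.6 300. ] [0.5122 0.3446 0.304 ] depth pt [0.5188 0.3447 0.3218]
wheel_centre 0.71 [196.1 339.8] [0.5526 0.3282 0.304 ] depth pt [0.5503 0.3269 0.2898]
```

```bash
python3 -m jog '[[0,0,0,0,-4,20,45],[0,0,0,0,-4,40,45],[0,0,0,0,-4,52,45],[0,0,0,0,-4,58,45],[0,0,0,0,-4,59,45],[0,0,0,0,-4,59,45]]' 25
python3 -m jog '[[0,0,0,0,0,0,10],[0,0,0,0,0,0,10],[0,0,0,0,0,0,10],[0,0,0,0,0,0,10],[0,0,0,0,0,0,10],[0,0,0,0,0,0,10],[0,0,0,0,0,0,10]]' 25
python3 - <<'E'
from h import *
np.set_printoptions(precision=4,suppress=True)
st=robot.state(); cams.read_camera('wrist')
for q in ['crank_grip','wheel_centre']:
  for x in cams.mark_of('wrist',q)[:2]: print(q,round(x['p'],2),np.round(x['at']),atz('wrist',*x['at'],.304 if q[0]=='c' else .285,st))
E
```

```text
time: 24.67
tcp_pos: [0.512, 0.3419, 0.3058]
ee_rot: [0.998, 0.063, 0.0, -0.0]
contact_force: [-1.0, 0.0, 0.4]
grip_width: 0.525
gripper_force: 0.0
time: 25.25
tcp_pos: [0.5121, 0.3422, 0.3063]
ee_rot: [0.998, 0.063, 0.001, -0.0]
contact_force: [0.0, 1.0, 6.5]
grip_width: 0.205
gripper_force: 26.6
crank_grip 0.73 [315. 311.] [0.5123 0.3435 0.304 ]
wheel_centre 0.65 [224. 365.] [0.5479 0.3245 0.285 ]
```

```bash
python3 -m jog '[[0,0,0,15.3,-16.8,0,10],[0,0,0,37,-23.8,0,10],[0,0,0,59.3,-18.9,0,10],[0,0,0,76.1,-3.6,0,10],[0,0,0,83.1,18.1,0,10],[0,0,0,78.2,40.4,0,10],[0,0,0,62.9,57.2,0,10],[0,0,0,41.2,64.2,0,10]]' 25
python3 -c "
from h import *
im,d=cams.read_camera('scene'); cv2.imwrite('pics/s1.png',im)
im,d=cams.read_camera('top')
P=cloud('top',d,d>0); b=P[(P[:,0]>.45)&(P[:,0]<.62)&(P[:,1]>-.05)&(P[:,1]<.05)&(P[:,2]>.142)&(P[:,2]<.2)]
print(np.histogram(b[:,2],bins=np.arange(.14,.2,.003)))"
```

```text
time: 26.07
tcp_pos: [0.5617, 0.2831, 0.3066]
ee_rot: [0.998, 0.063, 0.001, -0.002]
contact_force: [-0.9, 36.6, 8.8]
grip_width: 0.204
gripper_force: 29.6
(array([ 12,  13,   6,  27,  77, 127,  49,  11,   7,  23,  15,  15,   2,
         1,   0,   0,   0,   0,   0]), array([0.14 , 0.143, 0.146, 0.149, 0.152, 0.155, 0.158, 0.161, 0.164,
       0.167, 0.17 , 0.173, 0.176, 0.179, 0.182, 0.185, 0.188, 0.191,
       0.194, 0.197]))
```

The rail is rising, but the sideways load is high, so I ease inward and measure how stiff it is.

```bash
python3 -m jog '[[0,0,0,0,-1,0,10],[0,0,0,0,-1,0,10],[0,0,0,0,-1,0,10]]' 25; python3 -m jog '[[0,0,0,0,-1,0,10],[0,0,0,0,-1,0,10],[0,0,0,0,-1,0,10]]' 25
```

```text
time: 26.42
tcp_pos: [0.5611, 0.2839, 0.3067]
ee_rot: [0.998, 0.063, 0.001, 0.0]
contact_force: [-0.6, -7.4, 9.1]
grip_width: 0.203
gripper_force: 28.8
time: 26.67
tcp_pos: [0.5613, 0.2841, 0.3067]
ee_rot: [0.998, 0.062, 0.001, 0.001]
contact_force: [1.6, -12.5, 10.2]
grip_width: 0.201
gripper_force: 29.0
```

```bash
python3 -m jog '[[0,0,0,-11.5,0.3,0,10],[0,0,0,-22.3,-3.6,0,10],[0,0,0,-31.7,-10.2,0,10],[0,0,0,-39.1,-18.9,0,10],[0,0,0,-44,-29.3,0,10],[0,0,0,-46.1,-40.6,0,10],[0,0,0,-46.1,-40.6,0,10],[0,0,0,-46.1,-40.6,0,10]]' 25
```

```text
time: 27.33
tcp_pos: [0.5108, 0.3208, 0.3067]
ee_rot: [0.998, 0.063, 0.002, -0.001]
contact_force: [9.9, 1.7, 7.7]
grip_width: 0.2
gripper_force: 28.7
```

```bash
python3 -m jog '[[0,0,0,3.6,-17,0,10],[0,0,0,12.5,-31.7,0,10],[0,0,0,26.3,-41.9,0,10],[0,0,0,42.9,-46.1,0,10]]' 25; python3 -m jog '[[0,0,0,17,2.6,0,10],[0,0,0,31.7,11.5,0,10],[0,0,0,41.9,25.3,0,10],[0,0,0,46.1,41.9,0,10],[0,0,0,46.1,41.9,0,10],[0,0,0,46.1,41.9,0,10]]' 25
```

```text
time: 27.67
tcp_pos: [0.5471, 0.3713, 0.3066]
ee_rot: [0.998, 0.063, 0.001, 0.001]
contact_force: [1.5, -24.8, 11.9]
grip_width: 0.201
gripper_force: 29.6
time: 28.17
tcp_pos: [0.598, 0.3347, 0.3067]
ee_rot: [0.998, 0.062, 0.001, -0.0]
contact_force: [-2.5, -1.7, 9.8]
grip_width: 0.197
gripper_force: 28.9
```

```bash
python3 -m jog '[[0,0,0,-2.9,16.7,0,10],[0,0,0,-11.6,31,0,10],[0,0,0,-25.1,41,0,10],[0,0,0,-41.4,45.1,0,10],[0,0,0,-58,42.6,0,10],[0,0,0,-72.3,33.9,0,10],[0,0,0,-82.3,20.4,0,10],[0,0,0,-86.4,4.1,0,10]]' 25
python3 -m jog '[[0,0,0,2.5,-16.6,0,10],[0,0,0,11.2,-30.9,0,10],[0,0,0,24.7,-40.9,0,10],[0,0,0,41,-45,0,10],[0,0,0,57.6,-42.5,0,10],[0,0,0,71.9,-33.8,0,10],[0,0,0,81.9,-20.3,0,10],[0,0,0,86,-4,0,10]]' 25
```

```text
time: 28.83
tcp_pos: [0.5111, 0.3196, 0.3067]
ee_rot: [0.998, 0.062, 0.0, 0.001]
contact_force: [5.3, -3.0, 9.3]
grip_width: 0.203
gripper_force: 28.8
time: 29.5
tcp_pos: [0.5981, 0.3356, 0.3067]
ee_rot: [0.998, 0.063, 0.001, -0.001]
contact_force: [-15.6, -0.4, 9.6]
grip_width: 0.201
gripper_force: 28.9
```

```bash
python3 -m jog '[[0,0,0,-3.5,16.6,0,10],[0,0,0,-12.2,30.9,0,10],[0,0,0,-25.4,40.9,0,10],[0,0,0,-41.5,45,0,10],[0,0,0,-58,42.5,0,10],[0,0,0,-72,33.8,0,10],[0,0,0,-82,20.3,0,10],[0,0,0,-86,4,0,10]]' 25
python3 -m jog '[[0,0,0,2.5,-16.6,0,10],[0,0,0,11.2,-30.9,0,10],[0,0,0,24.7,-40.9,0,10],[0,0,0,41,-45,0,10],[0,0,0,57.6,-42.5,0,10],[0,0,0,71.4,-33.8,0,10],[0,0,0,81.2,-20.3,0,10],[0,0,0,85.3,-4,0,10]]' 25
cat > rail.py <<'E'
from h import *
im,d=cams.read_camera('top'); cv2.imwrite('pics/topr.png',im)
P=cloud('top',d,d>0); xs=np.array([.991,.134]); w=np.array([.5535,.3277])
u=(P[:,:2]-w)@xs; v=(P[:,:2]-w)@np.array([-.134,.991])
b=P[(abs(u+.039)<.012)&(v<-.1)&(v>-.38)&(P[:,2]>.13)]; m=np.array([b[:,2]])
h=b[(b[:,2]<np.median(b[:,2])+.005)&(b[:,2]>np.median(b[:,2])-.005)]; print('rail top',np.median(h[:,2]),len(h),len(b))
E
python3 rail.py
```

```text
time: 30.17
tcp_pos: [0.5111, 0.3196, 0.3067]
ee_rot: [0.998, 0.062, 0.0, 0.0]
contact_force: [4.3, -2.3, 9.1]
grip_width: 0.205
gripper_force: 28.9
time: 30.83
tcp_pos: [0.5979, 0.3359, 0.3067]
ee_rot: [0.998, 0.063, 0.001, -0.001]
contact_force: [-8.4, 1.7, 8.3]
grip_width: 0.203
gripper_force: 28.8
rail top 0.18974090526933646 802 993
```

```bash
python3 -m jog '[[0,0,0,-3.5,16.6,0,10],[0,0,0,-12,30.9,0,10],[0,0,0,-25.2,40.9,0,10],[0,0,0,-41.3,45,0,10],[0,0,0,-41.3,45,0,10]]' 25
python3 -m jog '[[0,0,0,-8.5,-0.6,0,10],[0,0,0,-16.6,-2.5,0,10],[0,0,0,-24.2,-6.4,0,10],[0,0,0,-30.9,-11.2,0,10],[0,0,0,-30.9,-11.2,0,10]]' 25;python3 rail.py
```

```text
time: 31.3
tcp_pos: [0.5602, 0.2839, 0.3067]
ee_rot: [0.998, 0.062, 0.001, 0.0]
contact_force: [-0.0, -10.3, 9.5]
grip_width: 0.204
gripper_force: 29.1
time: 31.72
tcp_pos: [0.5283, 0.2922, 0.3066]
ee_rot: [0.998, 0.063, 0.0, 0.001]
contact_force: [-8.8, -11.6, 13.3]
grip_width: 0.199
gripper_force: 29.4
rail top 0.1946982330473692 773 1214
```

```bash
python3 -m jog '[[0,0,0,-2.5,-2.8,0,10],[0,0,0,-5.1,-5.5,0,10],[0,0,0,-5.1,-5.5,0,10]]' 25
python3 -m jog '[[0,0,0,-2.1,-3.1,0,10],[0,0,0,-4.1,-6.3,0,10],[0,0,0,-4.1,-6.3,0,10]]' 25
python3 -m jog '[[0,0,0,-1.5,-3.4,0,10],[0,0,0,-2.9,-6.9,0,10],[0,0,0,-2.9,-6.9,0,10]]' 25; python3 rail.py
```

```text
time: 32.02
tcp_pos: [0.5229, 0.297, 0.3066]
ee_rot: [0.998, 0.063, -0.0, 0.001]
contact_force: [-11.0, -9.7, 13.3]
grip_width: 0.201
gripper_force: 29.4
time: 32.27
tcp_pos: [0.518, 0.3031, 0.3066]
ee_rot: [0.998, 0.063, -0.0, 0.0]
contact_force: [-11.4, -6.4, 12.4]
grip_width: 0.206
gripper_force: 29.3
time: 32.52
tcp_pos: [0.5142, 0.3099, 0.3066]
ee_rot: [0.998, 0.063, -0.0, 0.0]
contact_force: [-10.7, -3.3, 12.3]
grip_width: 0.203
gripper_force: 29.3
rail top 0.19557348077014244 813 912
```

```bash
python3 -m jog '[[0,0,0,-0.8,-3.5,0,10],[0,0,0,-1.6,-7.1,0,10],[0,0,0,-1.6,-7.1,0,10]]' 25
python3 -m jog '[[0,0,0,-0.2,-3.7,0,10],[0,0,0,-0.4,-7.5,0,10],[0,0,0,-0.4,-7.5,0,10]]' 25; python3 rail.py
```

```text
time: 32.82
tcp_pos: [0.5118, 0.317, 0.3066]
ee_rot: [0.998, 0.063, -0.0, -0.0]
contact_force: [-10.3, -0.5, 12.4]
grip_width: 0.203
gripper_force: 29.3
time: 33.07
tcp_pos: [0.511, 0.3221, 0.3066]
ee_rot: [0.998, 0.062, -0.0, 0.002]
contact_force: [-7.1, -22.4, 13.7]
grip_width: 0.2
gripper_force: 29.7
rail top 0.19622032515551902 798 914
```

The stop shows as −22 N tangentially, with the rail top at 0.196. I relieve the load, open and lift off.

```bash
python3 -m jog '[[0,0,0,-1,1.8,0,10],[0,0,0,-1,1.8,0,10],[0,0,0,-1,1.8,0,20],[0,0,0,-1,1.8,0,30],[0,0,0,-1,1.8,0,40],[0,0,0,-1,1.8,0,44],[0,0,0,-1,1.8,0,44],[0,0,0,-1,1.8,0,44]]' 25
python3 -m jog '[[0,0,0,0,0,-10,44],[0,0,0,0,0,-30,44],[0,0,0,0,0,-60,44],[0,0,0,0,0,-90,44],[0,0,0,0,0,-110,44],[0,0,0,-40,0,-110,44],[0,0,0,-60,0,-110,44],[0,0,0,-60,0,-110,44]]' 25
python3 rail.py
python3 - <<'E'
from h import *
np.set_printoptions(precision=3,suppress=True)
st=robot.state(); im,d=cams.read_camera('wrist'); cv2.imwrite('pics/wf.png',im)
im2,_=cams.read_camera('scene'); a=im2[200:440,180:500]
cv2.imwrite('pics/sf.png',cv2.resize(a,None,fx=2.4,fy=2.4,interpolation=cv2.INTER_CUBIC))
for q,z in [('hare_loop',.20),('bell_loop',.20),('hook_1',.21),('crank_grip',.304)]:
    for x in cams.mark_of('wrist',q)[:3]: print(q,round(x['p'],2),atz('wrist',*x['at'],z,st))
E
```

```text
time: 33.78
tcp_pos: [0.5102, 0.322, 0.3049]
ee_rot: [0.998, 0.063, -0.0, 0.0]
contact_force: [-0.6, -0.3, -0.3]
grip_width: 0.514
gripper_force: 0.0
time: 34.45
tcp_pos: [0.4481, 0.3141, 0.4176]
ee_rot: [0.998, 0.063, 0.001, -0.001]
contact_force: [-0.1, -0.8, 0.2]
grip_width: 0.518
gripper_force: 0.0
rail top 0.1962355568099296 810 914
hare_loop 0.84 [0.505 0.061 0.2  ]
bell_loop 0.76 [ 0.52  -0.042  0.2  ]
hook_1 0.83 [0.511 0.069 0.21 ]
hook_1 0.75 [0.496 0.155 0.21 ]
hook_1 0.58 [ 0.526 -0.035  0.21 ]
crank_grip 0.72 [0.51  0.322 0.304]
crank_grip 0.28 [0.622 0.179 0.304]
```

View pics/sf.png

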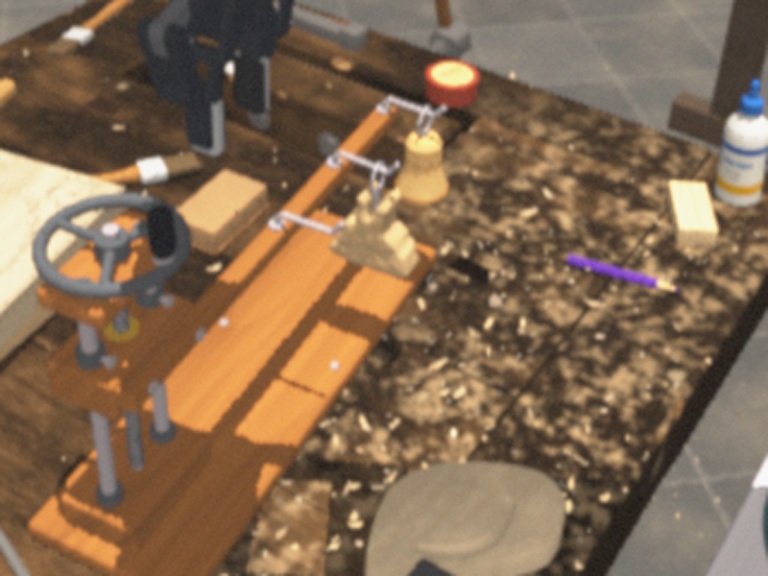

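Both carvings hang on their hooks, the hare at (375,225) and the bell at (425,160). The rail is up, the gripper is clear, and the tin and sander are where they were.

```bash
python3 -c "
from plant import workorder
print(workorder.hand_in())"
```

```text
the job is handed in; nothing more can be done
None
```

I handed the job in with the hare on the middle hook and the bell on the end hook, each tugged about 1 cm (roughly 4–5 N) before release, and the rail wound up until the handwheel met its stop. The owl was missing, so its hook is empty. The hand-in returned no verdict.

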